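# Nip up the bench press with a socket key

## Task

Take the socket key off its wooden stand, fit it fully over the hex screw of the green bench press and tighten the screw clockwise in short swings, lifting and re-fitting the key whenever its side bar nears an upright, until the pad squeezes the glued board with about 70 N. Work gently and by feel: do not press hard on the screw, do not crush the board by over-tightening, do not force the bar against the press, never turn the screw with bare fingers, and leave the mallet, tin and offcut alone. Finish with the key left standing on the screw, let go.

Things in the scene. Friction and masses are not known exactly. Their poses are not given: they have to be found in the camera images.
- press: Green bench press fixed to the table. Base plate 160 (x) x 150 (y) x 12 mm; origin under its centre, below the screw axis, z up. While the key is on the screw its side bar can swing only about 59 deg either side of the press's x axis (bar out to -x or to +x) before it meets an upright.
- frame: Green H-shaped frame of the press, part of it, same origin and axes. Two flat uprights 40 (x) x 12 (y) mm, centred 50 mm either side of the screw axis along y, inner faces at 44 mm, tops at z = 152 mm: higher than the side bar of the seated key, lower than the top of its stem. Between them the crosshead bar that carries the screw, 36 x 88 mm, top at z = 94 mm.
- screw: Vertical steel screw, hex head 20 mm across flats, 16 mm high. Origin on the axis at the hex's underside (104 to 106 mm above the table at the start), z up, x towards a flat. Clockwise from above tightens and sinks screw and pad 12 mm per turn. Drag 0.20 N m while turning, about 0.1 felt when paused mid-turn; plus, in both, 0.0019 N m per N of squeeze. It stays where left.
- screw_nose (a point): Top centre of the 3 mm high round bevelled nose (14 mm across at its tip, 19.6 mm at its foot) that tops the hex: 19 mm above the underside of the hex, on the axis.
- pad: Round dark pad under the screw, 36 mm across, 9 mm thick; origin at the centre of its underside. It moves up and down with the screw, not turning, through a stiff spring washer of unknown rate, so the squeeze grows gradually over a fraction of a turn once it touches the board and must be felt as torque. At the start it is 1.9 to 3.8 mm over the board (57 to 115 deg of turn).
- board: Glued-up pale wood board 260 (x) x 70 (y) x 22 mm, loose on the press plate under the pad; origin under its centre, x along its length. It wants 50 to 95 N of squeeze; above 110 N it is crushed.
- stand: Wooden block 90 x 90 x 30 mm fixed to the table, with a peg 17 mm across and 13 mm high in the middle of its top; origin under its centre. The key stands on it, socket over the peg.
- key: L-shaped steel socket key, about 0.35 kg, upright. Origin: centre of the socket's open lower end, z up the stem, x along the side bar and towards a flat of the hex. Hex socket 22 mm across flats (1 mm play all round, about 9 deg of free turn either way), 16 mm deep, 35 mm over its outer corners. Seated, its origin is 3 mm above the screw's (roof on nose); lift 20 mm or more to clear.
- key_grip (a point): Where to grip the key: on its axis, 78 mm above its lower end, on the square stem 16 x 16 mm (sides along the key's x and y) that runs from 26 to 95 mm above the lower end; below 40 mm the side bar and a 33 mm collar are in the way.
- key_bar (a point): Centre of the end of the key's round side bar, 10 mm thick: 85 mm out from the stem's axis along the key's +x and 34 mm above its lower end.
- mallet: Bystander: mallet, black rubber head 60 mm across and 95 mm long, wooden handle; lies on the table; origin under the head's centre, handle reaching 240 mm towards its -x.
- tin: Bystander: metal tin 74 mm across, 55 mm high; origin under its centre.
- offcut: Bystander: wooden offcut 100 x 45 x 35 mm; origin under its centre.
There are look-alikes about, which are no part of the job. What is meant by the press is not orange, and is the smaller of those in its own colour.

How it is judged:
By the outcome, as a careful person would: the job done as asked, in the order asked, and still so for the second after the job is handed in, with the robot touching nothing.
It also fails if it takes over 72 s, if anything falls off the work surface, if the arm or the gripper's body presses on something with over 40 N, if the wrist force passes 120 N, or if a joint passes its speed limit or range.

## Robot

A 6-joint arm with a two-finger parallel gripper is mounted at the origin on the work surface. World frame = base frame: x ahead of the robot, y to its left, z up, the work surface at z = 0. Lengths are in m, angles in rad, forces in N, time in s.
With the tool pointing down it reaches from about 0.275 to 0.75 m from the base axis. Payload 10.2 kg.
Tool frame: the origin (TCP) lies midway between the tips of the shut fingers; the grasp point (between the pads) lies 19 mm behind it (env.hold_point_z is the distance from the TCP to the grasp point, in m); z points along the fingers, y is the line along which they close (so a half turn about z gives the same grasp; the last joint's range is limited). The gripper opens to 85 mm and grips with 20 to 120 N. Pads are 22 mm wide; open, the fingers measure 114 mm over their backs; the gripper's body (76 mm by 85 mm) begins 54 mm behind the grasp point. The pads swing forward as they close: fully open they stand 13 mm farther back than shut.
Start: joints at [-1.393, 0.313, 1.498, -0, 1.331, -0.223], TCP at [0.205, -0.483, 0.231] pointing down, gripper open.
Joint ranges: [-2.94, 2.94], [-0.97, 2.17], [0.19, 2.56], [-1.23, 4.37], [0.02, 3.11], [-2.88, 2.88]. Speed limits (rad/s): [2.39, 2.39, 3.01, 3.14, 3.14, 3.14].

## Interface

Orientations are given as a unit quaternion [x, y, z, w].
In Python, from bench import env, kinematics, monitor, eyes, job gives the robot as it stands. The module is installed in compiled form; this text tells all that it offers. Calls block until the motion is done:
- env.reach(position, orientation): joint-space move of the TCP to a pose.
- env.movel(position, velocity=0.15, frame=None, guard=None): straight line of the TCP; frame=None keeps the orientation; velocity is the mean speed in m/s. With guard (N) it stops when the force on the tool has changed by that much, and returns True; else False.
- env.set_joints(angles): joint-space move.
- env.release() and env.close_gripper(effort=None): open the fingers fully, or close them until they stop; effort is the grip in N (None keeps the last).
- env.hold(seconds).
- kinematics.ik(position, orientation): joint angles nearest the present ones, or None.
- monitor.sense(): the state.
- eyes.grab_frame(name): name is "scene" or "top" or "wrist"; returns a dict with "frame" (480x640x3 uint8, red, green, blue), "mtx" (3x3 intrinsics, pixels), "view" (4x4, takes a point from world to camera coordinates). Camera axes: x right, y down, z forward; pixel columns grow to the right and rows downward; lengths in m; the calibration is good to about 2 mm. A picture is of the moment at which its call begins. There is no depth.
A pose or a line that the arm cannot do raises env.MotionError and nothing moves.
- job.hand_in(): hands the job in; it is judged then, once.
The state is a dict: "clock": time; "joints": joint angles; "qvel": joint speeds; "joint_efforts": joint torques, N m; "position": TCP position; "ee_rot": TCP orientation; "contact_force": force on the tool from outside, world axes, zero at the start; "ft_torque": the same for the moment, N m; "finger_gap": opening from 0.0 (shut) to 1.0 (fully open); "gripper_force": force on a finger pad.
Only numpy, scipy, OpenCV 4.12 (cv2) and the standard library are available. Lean on these libraries where they do the work, as an engineer would, in place of code of your own. Each camera call takes 0.05 s, during which the arm holds its last target. There are 200 camera calls.

## Working session

There is one attempt and no reset: what is moved stays moved. The work goes in short steps, each a Python script; the robot and the scene stay as the last script left them, time stands still between calls to the robot, and variables do not carry over. Pictures are saved under pics/ and viewed, at most 10 in all, crops included, and the job is handed in when it is done.

```bash
mkdir -p pics
python3 - <<'E'
from bench import env,kinematics,monitor,eyes,job
import cv2,json,numpy as np
for n in("scene","top"):
    f=eyes.grab_frame(n); cv2.imwrite(f"pics/{n}1.png",f["frame"][:,:,::-1]); np.savez(f"pics/{n}1",mtx=f["mtx"],view=f["view"],frame=f["frame"]); print(n,f["mtx"].round(1).tolist(),f["view"].round(3).tolist())
s=monitor.sense(); print(s)
print(env.hold_point_z)
E
```

```text
scene [[592.0, 0.0, 321.2], [0.0, 592.0, 233.2], [0.0, 0.0, 1.0]] [[-0.313, 0.95, -0.017, 0.183], [0.628, 0.194, -0.753, -0.187], [-0.712, -0.246, -0.657, 1.83], [0.0, 0.0, 0.0, 1.0]]
top [[552.0, 0.0, 322.7], [0.0, 552.0, 245.4], [0.0, 0.0, 1.0]] [[-0.005, -1.0, 0.004, -0.029], [-0.995, 0.005, -0.098, 0.455], [0.098, -0.004, -0.995, 1.268], [0.0, 0.0, 0.0, 1.0]]
{'clock': 0.1, 'joints': array([-1.39337828e+00,  3.13387820e-01,  1.49833199e+00,  1.19283028e-05,
        1.33100995e+00, -2.23393286e-01]), 'qvel': array([-1.03785973e-03, -1.71367723e-03, -3.34243227e-03, -2.68572217e-04,
       -8.62040810e-05, -1.08000915e-03]), 'joint_efforts': array([ 1.87837730e-03, -4.12902188e+01, -2.60141283e+01, -2.17443376e-04,
        3.04028348e-03,  1.30412741e-05]), 'position': array([ 0.20479176, -0.48317029,  0.23080645]), 'ee_rot': array([ 9.79986028e-01,  1.99065472e-01,  1.88597331e-05, -5.68271032e-04]), 'contact_force': array([ 0.90711837, -0.51414654,  0.49025765]), 'ft_torque': array([-0.00925564, -0.02098616, -0.01758108]), 'gripper_force': 0.0, 'finger_gap': 0.9995958389363462}
0.0187
```

View pics/scene1.png

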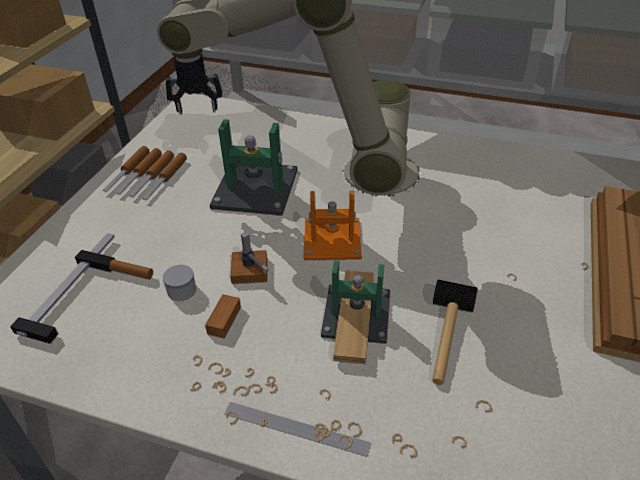

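View pics/top1.png

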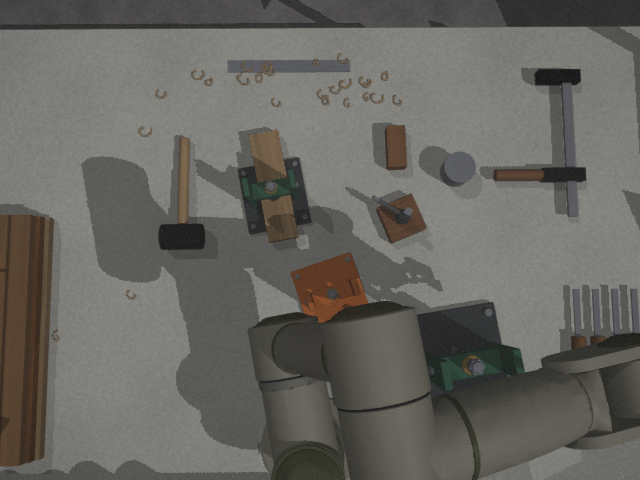

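Three presses are in view, by scene pixel. The big green one is at (253,165) with no board, the orange one at (333,225), and the small green one with the board at (357,300), which is top (271,187). The small green press is the one meant: it isn't orange and it's the smaller of the two greens. The key stands on its block at scene (248,262), top (404,213).

Run:
```python
import cv2
a=cv2.imread("pics/top1.png")[120:260,230:440]; cv2.imwrite("pics/topc.png",cv2.resize(a,None,fx=3.8,fy=3.8,interpolation=cv2.INTER_CUBIC))
a=cv2.imread("pics/scene1.png")[220:370,220:420]; cv2.imwrite("pics/scenec.png",cv2.resize(a,None,fx=4,fy=4,interpolation=cv2.INTER_CUBIC))
```

```text
(no output)
```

View pics/topc.png

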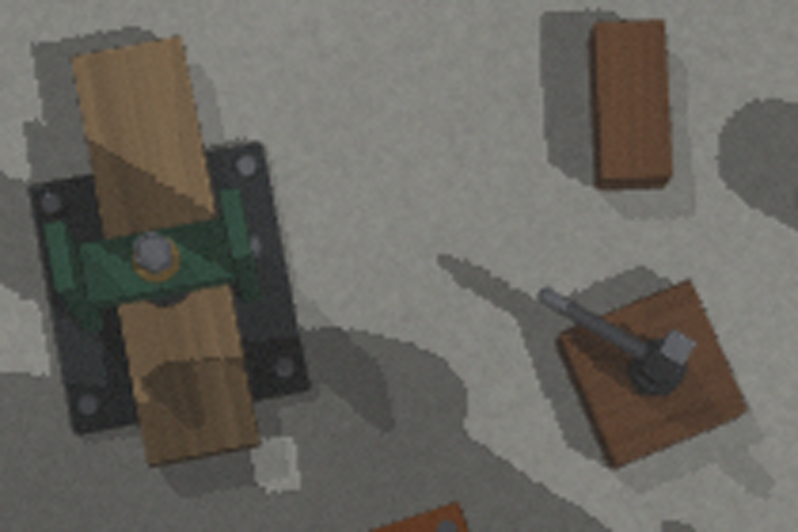

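View pics/scenec.png

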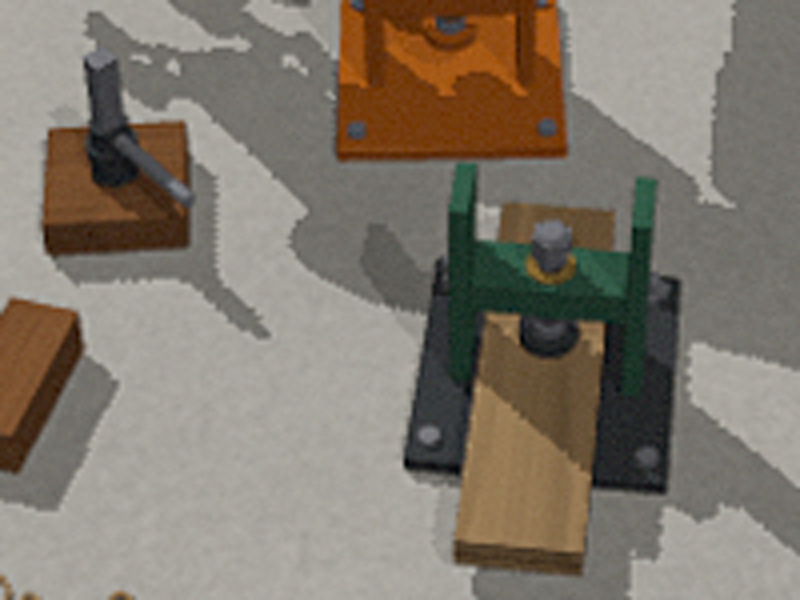

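```bash
cat > geo.py <<'E'
import numpy as np
C={n:np.load(f"pics/{n}1.npz") for n in("top","scene")}
def ray(mtx,view,uv):
    R,t=view[:3,:3],view[:3,3]; d=R.T@np.linalg.solve(mtx,[*uv,1]); return -R.T@t,d/np.linalg.norm(d)
def tri(rays):
    A=sum(np.eye(3)-np.outer(d,d) for o,d in rays); b=sum((np.eye(3)-np.outer(d,d))@o for o,d in rays)
    p=np.linalg.solve(A,b); return p,[round(float(np.linalg.norm((np.eye(3)-np.outer(d,d))@(p-o)))*1e3,1) for o,d in rays]
def plane(mtx,view,uv,z):
    o,d=ray(mtx,view,uv); return o+d*(z-o[2])/d[2]
E
python3 - <<'E'
from geo import *
T=C["top"];S=C["scene"]
tp=lambda p:(p[0]/3.8+230,p[1]/3.8+120); sp=lambda p:(p[0]/4+220,p[1]/4+220)
for n,a,b in[("keytop",(679,346),(101,60)),("barend",(546,296),(184,196)),("nose",(152,245),(551,227)),("boardL(near corner)",(75,60),(585,545)),("boardR",(180,37),(457,543))]:
    p,e=tri([ray(T["mtx"],T["view"],tp(a)),ray(S["mtx"],S["view"],sp(b))]); print(n,p.round(4),e)
P=[plane(T["mtx"],T["view"],tp(c),.012) for c in[(32,187),(263,143),(309,388),(76,432)]]
print("plate",np.mean(P,0).round(4),[np.degrees(np.arctan2(*(P[i]-P[j])[1::-1])).round(1) for i,j in[(0,3),(1,2)]])
print([ (np.degrees(np.arctan2(*(P[i]-P[j])[1::-1]))).round(1) for i,j in[(0,1),(3,2)]])
Q=[plane(T["mtx"],T["view"],tp(c),.03) for c in[(557,340),(690,281),(746,411),(614,467)]]
print("stand",np.mean(Q,0).round(4))
E
```

```text
keytop [ 0.518  -0.216   0.1226] [1.7, 1.7]
barend [ 0.5586 -0.148   0.065 ] [0.2, 0.2]
nose [0.5775 0.0838 0.1264] [0.8, 0.8]
boardL(near corner) [0.7137 0.1416 0.0344] [2.0, 2.0]
boardR [0.7296 0.0759 0.0301] [1.1, 1.1]
plate [0.5754 0.0821 0.012 ] [np.float64(10.5), np.float64(10.3)]
[np.float64(100.8), np.float64(100.5)]
stand [ 0.5158 -0.2156  0.03  ]
```

```bash
cat >> geo.py <<'E'
def q(deg):
    a=np.radians(deg)/2; return [np.cos(a),np.sin(a),0,0]
def snap(eyes,name):
    import cv2
    f=eyes.grab_frame("wrist"); cv2.imwrite(f"pics/{name}.png",f["frame"][:,:,::-1]); np.savez(f"pics/{name}",mtx=f["mtx"],view=f["view"],frame=f["frame"])
E
python3 - <<'E'
from geo import *
from bench import env,kinematics,monitor,eyes,job
import cv2
env.reach([.5765,.083,.33],q(100)); snap(eyes,"w1"); print(monitor.sense()["clock"])
env.movel([.5165,.083,.33],.2); snap(eyes,"w2"); print(monitor.sense()["clock"])
env.reach([.517,-.216,.28],q(149)); snap(eyes,"w3"); 
env.movel([.517,-.176,.28],.2); snap(eyes,"w4");print(monitor.sense()["clock"])
I=[cv2.imread(f"pics/w{i}.png") for i in(1,2,3,4)]
g=np.vstack([np.hstack(I[:2]),np.hstack(I[2:])]); cv2.imwrite("pics/wg.png",cv2.resize(g,(800,600),interpolation=cv2.INTER_AREA))
E
```

```text
2.5833
3.0833
4.7917
```

View pics/wg.png

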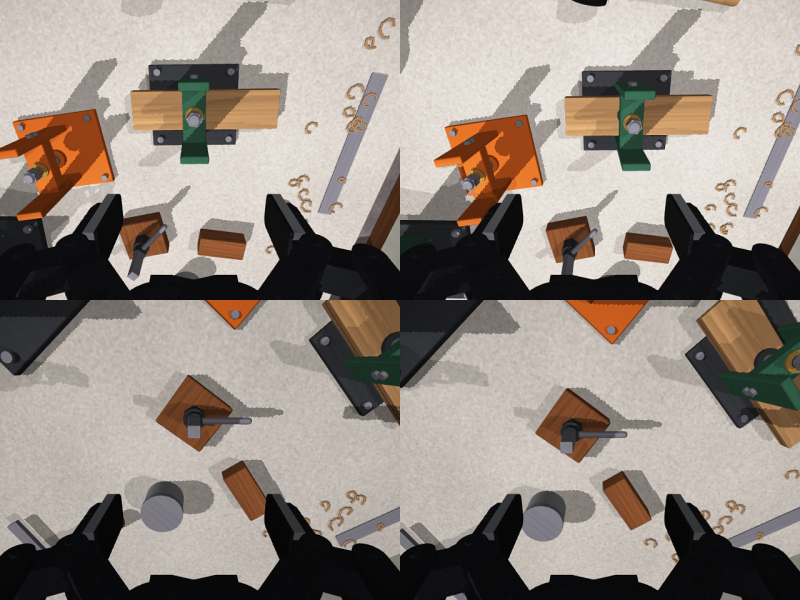

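Each panel is 320x240 of the wrist view at half scale or so. w1 and w2 show the small green press with its screw at full-image pixels of about (312,189) and (374,202). w3 and w4 show the key on its stand with the stem top at about (312,214) and (267,238). Next I'll enlarge these.

Run:
```python
import cv2,numpy as np
def c(n,u,v,w,h): return cv2.resize(cv2.imread(f"pics/{n}.png")[v:v+h,u:u+w],(400,300),interpolation=cv2.INTER_CUBIC)
g=np.vstack([np.hstack([c("w1",272,159,80,60),c("w2",334,172,80,60)]),np.hstack([c("w3",280,150,160,120),c("w4",230,170,160,120)])]); cv2.imwrite("pics/wc.png",g)
```

```text
(no output)
```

View pics/wc.png

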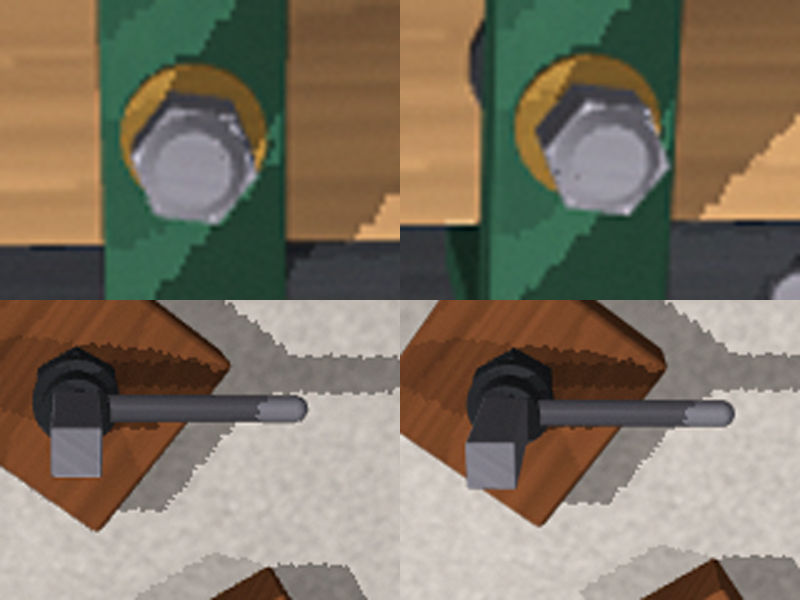

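Run:
```python
from geo import *
W={i:np.load(f"pics/w{i}.npz") for i in(1,2,3,4)}
def off(i,p): 
    f,o={1:(5,(272,159)),2:(5,(334,172)),3:(2.5,(280,150)),4:(2.5,(230,170))}[i]; return (p[0]/f+o[0],p[1]/f+o[1])
def r(i,p): return ray(W[i]["mtx"],W[i]["view"],off(i,p))
def pl(i,p,z): return plane(W[i]["mtx"],W[i]["view"],off(i,p),z)
n,e=tri([r(1,(192,171)),r(2,(212,161))]); print("nose",n.round(4),e)
k,e=tri([r(3,(76,152)),r(4,(91,166))]); print("keytop",k.round(4),e)
b,e=tri([r(3,(304,108)),r(4,(331,114))]); print("bar",b.round(4),e)
print("z-fixed nose",[pl(i,p,.124).round(4).tolist() for i,p in((1,(192,171)),(2,(212,161)))])
print("z-fixed key",[pl(i,p,.125).round(4).tolist() for i,p in((3,(76,152)),(4,(91,166)))])
print("z-fixed bar",[pl(i,p,.064).round(4).tolist() for i,p in((3,(304,108)),(4,(331,114)))])
for i,cs in((1,[(131,160),(149,210),(211,222),(257,175),(240,118),(178,108)]),(2,[(143,147),(165,207),(228,214),(269,160),(245,100)])):
    P=np.array([pl(i,c,.121)[:2] for c in cs]); c=.5*(P[1]+P[4])
    a=np.degrees(np.arctan2(*(P-c).T[::-1])); print("hex",i,c.round(4),(np.linalg.norm(P-c,axis=1)*1e3).round(1),a.round(0),"flat phase mod60",((a-30)%60).round(1))
# press yaw from crosshead edges z=.094 (panel1 long edges)
for a_,b_ in(((98,60),(104,230)),):
    d=pl(1,a_,.094)-pl(1,b_,.094); print("press y dir",np.degrees(np.arctan2(d[1],d[0])))
for i,a_,b_ in((3,(120,98),(250,98)),(4,(150,103),(270,106))):
    d=pl(i,b_,.069)-pl(i,a_,.069); print("bar dir",np.degrees(np.arctan2(d[1],d[0])))
```

```text
nose [0.5772 0.0856 0.1282] [0.3, 0.3]
keytop [ 0.5185 -0.2145  0.1259] [0.1, 0.1]
bar [ 0.561  -0.1432  0.0683] [0.2, 0.2]
z-fixed nose [[0.5774, 0.0844, 0.124], [0.5781, 0.085, 0.124]]
z-fixed key [[0.5186, -0.2146, 0.125], [0.5189, -0.2148, 0.125]]
z-fixed bar [[0.5621, -0.1429, 0.064], [0.5625, -0.1434, 0.064]]
hex 1 [0.5777 0.0849] [11.4 11.7 11.1 11.5 11.7 10.6] [-174. -124.  -64.    0.   56.  116.] flat phase mod60 [35.9 25.9 26.  30.1 25.9 25.7]
hex 2 [0.5771 0.0854] [11.3 12.1 12.4 11.8 12.1] [-177. -114.  -57.    4.   66.] flat phase mod60 [33.3 36.  33.3 34.5 36. ]
press y dir 101.12431543084453
bar dir 58.99599943387048
bar dir 57.637410267955794
```

The hex flats lie at about 30° in world yaw (mod 60), the screw is at (0.5775, 0.0848), and the key is at (0.5187, -0.2146) with yaw 58.5°. Now I'll pick up the key and bring it over the screw.

Run:
```python
from geo import *
from bench import env,kinematics,monitor,eyes,job
import cv2
env.movel([.5187,-.2146,.15],.2,q(148.5))
print("guard",env.movel([.5187,-.2146,.0895],.08,guard=6))
env.close_gripper(90); s=monitor.sense(); print(s["clock"],s["finger_gap"],s["gripper_force"],s["contact_force"],s["ft_torque"])
env.movel([.5187,-.2146,.26],.12); s=monitor.sense(); print(s["clock"],s["finger_gap"],s["gripper_force"],s["contact_force"],s["ft_torque"])
env.reach([.5775,.0848,.26],q(120.5))
env.movel([.5775,.0848,.205],.1); env.hold(.2); s=monitor.sense(); print(s["clock"],s["position"],s["contact_force"],s["ft_torque"])
I=[]
for n in("scene","top","wrist"):
    f=eyes.grab_frame(n); cv2.imwrite(f"pics/{n}2.png",f["frame"][:,:,::-1]); np.savez(f"pics/{n}2",mtx=f["mtx"],view=f["view"]); I.append(f["frame"][:,:,::-1])
z=lambda a,w,h:cv2.resize(a,(w,h),interpolation=cv2.INTER_CUBIC)
g=np.hstack([z(I[0][220:340,300:400],500,600),np.vstack([z(I[1][130:250,220:320],300,360),z(I[2],300,240)])]); cv2.imwrite("pics/g2.png",g)
```

```text
guard False
7.1667 0.1747764286897224 87.60016679763794 [-0.81352859 -0.21299889  2.41418394] [-0.01999502  0.13506928  0.00389026]
8.7417 0.1757626776370316 87.60601043701172 [-0.41878553 -0.52605872 -3.16934792] [ 0.00353317 -0.04726002 -0.0003797 ]
10.8083 [0.57776496 0.08476577 0.20567048] [ 0.39709015  0.13847319 -3.8949982 ] [ 0.00553912  0.02398471 -0.03956629]
```

View pics/g2.png

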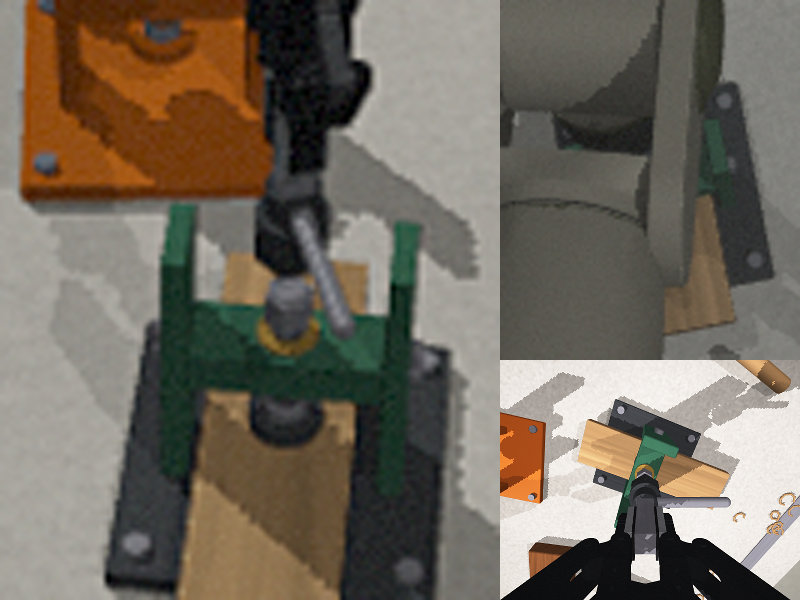

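The picture shows the key held upright, with the socket mouth at crop (283,255) about 20 mm above the nose at (290,285). The bar points out between the uprights and the alignment looks good, so I'll lower it by feel.

```bash
cat >> geo.py <<'E'
def fs(env,monitor,n=5):
    L=[]
    for _ in range(n):
        env.hold(.03); s=monitor.sense(); L.append(np.r_[s["contact_force"],s["ft_torque"],s["position"]])
    return np.mean(L,0)
E
python3 - <<'E'
from geo import *
from bench import env,kinematics,monitor,eyes,job
print(fs(env,monitor).round(3))
g=env.movel([.5775,.0848,.166],.025,guard=4); print(g,monitor.sense()["clock"],fs(env,monitor).round(4))
E
```

```text
[-0.341 -0.241 -3.377 -0.022  0.02  -0.008  0.578  0.085  0.205]
True 12.525 [-0.2593 -0.4021  6.2002 -0.0285  0.0997  0.0247  0.5775  0.0848  0.1672]
```

```bash
cat >> geo.py <<'E'
def swing(env,monitor,b0,b1,z,dz=12e-3/360,step=5,stop=None,xy=(.5775,.0848)):
    """turn key from yaw b0 to b1 (deg); z sinks with clockwise turn; prints paused torque"""
    n=max(1,int(np.ceil(abs(b1-b0)/step))); 
    for i in range(1,n+1):
        b=b0+(b1-b0)*i/n; zz=z-dz*abs(b-b0); env.reach([*xy,zz],q(b+90)); f=fs(env,monitor,4)
        print(round(b,1),round(zz,4),"t",round(monitor.sense()["clock"],2),"F",f[:3].round(1),"Tz",f[5].round(3))
        if stop and abs(f[5])>stop: break
    return b,zz
E
python3 - <<'E'
from geo import *
from bench import env,kinematics,monitor,eyes,job
env.movel([.5775,.0848,.1682],.02); print(fs(env,monitor).round(3)[:6])
print(swing(env,monitor,30.5,0.5,.1682,step=6,stop=.3))
E
```

```text
[-0.107  0.264 -3.409  0.014  0.018 -0.01 ]
24.5 0.168 t 13.52 F [ 0.1  0.1 -4. ] Tz 0.028
18.5 0.1678 t 13.9 F [-1.9 -2.3 -3.5] Tz 0.018
12.5 0.1676 t 14.28 F [-1.9 -3.5 -3. ] Tz 0.006
6.5 0.1674 t 14.67 F [-1.9 -4.5 -2.5] Tz 0.018
0.5 0.1672 t 15.05 F [-2.  -4.4 -2.6] Tz 0.03
(0.5, 0.1672)
```

Run:
```python
from geo import *
from bench import env,kinematics,monitor,eyes,job
import cv2
snap(eyes,"w5"); a=cv2.imread("pics/wrist2.png");b=cv2.imread("pics/w5.png")
t=a[272:300,455:505]; r=cv2.matchTemplate(b[200:380,380:600],t,cv2.TM_CCOEFF_NORMED); _,v,_,l=cv2.minMaxLoc(r); print("bar was 455,272 now",l[0]+380,l[1]+200,v)
z=lambda m,w,h:cv2.resize(m,(w,h),interpolation=cv2.INTER_CUBIC)
cv2.imwrite("pics/g3.png",np.hstack([z(a[180:400,240:520],400,314),z(b[180:400,240:520],400,314)]))
f=fs(env,monitor,10); s=monitor.sense(); print(f.round(3),s["joint_efforts"].round(3),s["clock"],s["ee_rot"])
```

```text
bar was 455,272 now 455 272 0.9524755477905273
[-2.087 -4.124 -2.527 -1.003  0.526  0.014  0.577  0.085  0.167] [ 2.4380e+00 -5.0222e+01 -2.6965e+01  1.3560e+00 -6.2300e-01  9.0000e-03] 15.4333 [ 7.03251954e-01  7.10940691e-01 -1.46902959e-04  3.35817878e-05]
```

View pics/g3.png

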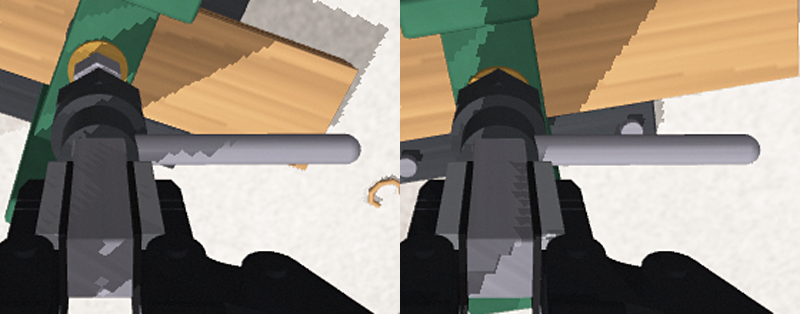

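The key hasn't slipped: the bar is at the same spot in the wrist view. The sideways force of about 4.6 N means the socket is off centre by up to about 1 mm. I'll shift it to follow that force and carry on turning.

Run:
```python
from geo import *
from bench import env,kinematics,monitor,eyes,job
for d in(.5,1.):
    env.movel([.5775-.45e-3*d,.0848-.9e-3*d,.1672],.01); f=fs(env,monitor,6); print(d,f[:6].round(3))
xy=(.5775-.45e-3,.0848-.9e-3)
print(swing(env,monitor,.5,-23.5,.1672,step=8,stop=.3,xy=xy))
```

```text
0.5 [-0.837 -2.339 -3.406 -0.64   0.223  0.039]
1.0 [ 0.79   0.046 -4.345 -0.037 -0.207  0.028]
-7.5 0.1669 t 16.73 F [ 1.8  0.8 -4.1] Tz -0.082
-15.5 0.1667 t 17.12 F [ 2.   0.7 -4.7] Tz -0.078
-23.5 0.1664 t 17.51 F [ 1.4  0.7 -3.7] Tz -0.077
(-23.5, 0.1664)
```

Run:
```python
from geo import *
from bench import env,kinematics,monitor,eyes,job
xy=(.57705,.0839)
b,z=swing(env,monitor,-23.5,-41.5,.1664,step=6,stop=.3,xy=xy)
print("back"); swing(env,monitor,b,b+12,z,dz=0,step=3,xy=xy)
```

```text
-29.5 0.1662 t 17.89 F [ 1.7  0.8 -3.5] Tz -0.009
-35.5 0.166 t 18.27 F [ 1.3  0.4 -3.5] Tz -0.034
-41.5 0.1658 t 18.66 F [ 0.6  0.2 -3.1] Tz -0.002
back
-38.5 0.1658 t 19.04 F [ 1.1  0.  -3.3] Tz 0.041
-35.5 0.1658 t 19.43 F [ 0.4  0.4 -3.4] Tz 0.017
-32.5 0.1658 t 19.81 F [-0.   0.3 -3.4] Tz 0.025
-29.5 0.1658 t 20.19 F [ 0.2  0.2 -3.8] Tz 0.001
```

Run:
```python
from geo import *
from bench import env,kinematics,monitor,eyes,job
xy=(.57705,.0839)
g=env.movel([*xy,.1610],.01,guard=4); f=fs(env,monitor,5); print(g,f[:6].round(2),f[8].round(5),monitor.sense()["clock"])
env.movel([*xy,f[8]+.0008],.02); f=fs(env,monitor,5); print(f[:6].round(3),f[8].round(5))
```

```text
True [-0.15 -0.25  6.65  0.02  0.1  -0.03] 0.16535 20.6
[ 0.584 -0.268 -3.443  0.011 -0.032  0.015] 0.16563
```

The seat height fell 1.85 mm, so the screw has turned about 55° and the fit is good. Next I'll lift, re-index by 60°, refit and swing with finer torque readings.

```bash
cat >> geo.py <<'E'
def refit(env,monitor,xy,b,z,b2,seat):
    env.movel([*xy,z],.05,q(b+90)); env.movel([*xy,z+.0245],.08); f0=fs(env,monitor,4); env.reach([*xy,z+.0245],q(b2+90)); f=fs(env,monitor,4)
    print("lifted Tz0",f0[5].round(3),f[5].round(3),"F",f[:3].round(1))
    env.movel([*xy,seat+.004],.08,guard=6); g=env.movel([*xy,seat-.004],.012,guard=4); f=fs(env,monitor,3); print("seat",g,f[8].round(5),f[:6].round(2),monitor.sense()["clock"])
    env.movel([*xy,f[8]+.0008],.02); return f[8]
def raw(env,monitor,b,z,xy,h=(.02,.05,.1)):
    env.reach([*xy,z],q(b+90)); L=[monitor.sense()]
    for t in h: env.hold(t); L.append(monitor.sense())
    print(round(b,1),"t",round(L[-1]["clock"],2),"F",L[-1]["contact_force"].round(1),"Tz",[round(float(s["ft_torque"][2]),3) for s in L],"J6",[round(float(s["joint_efforts"][5]),3) for s in L]); return L
E
python3 - <<'E'
from geo import *
from bench import env,kinematics,monitor,eyes,job
xy=(.5773,.0841)
s=refit(env,monitor,xy,-31.5,.1656,28.5,.16535)
z=s+.0008
for b in(22,18,14,10,6): raw(env,monitor,b,z-max(0,19-b)*12e-3/360,xy)
E
```

```text
lifted Tz0 0.002 -0.007 F [ 0.3 -0.1 -3.4]
seat True 0.16536 [-1.12 -0.2   5.61  0.01  0.12 -0.  ] 24.2083
22 t 24.88 F [-0.2  1.8 -6.4] Tz [0.07, -0.034, 0.023, 0.011] J6 [0.407, 0.272, 0.062, -0.013]
18 t 25.3 F [ 1.   1.2 -6.9] Tz [-0.013, 0.026, 0.085, 0.051] J6 [0.279, 0.196, 0.073, 0.041]
14 t 25.72 F [ 0.5  1.  -7.3] Tz [0.047, -0.004, 0.021, 0.065] J6 [0.288, 0.205, 0.081, 0.047]
10 t 26.13 F [ 1.8  0.4 -7.6] Tz [0.004, 0.007, 0.062, 0.033] J6 [0.29, 0.207, 0.083, 0.049]
6 t 26.55 F [ 0.6  0.7 -9.9] Tz [0.064, -0.006, 0.038, 0.037] J6 [0.298, 0.215, 0.091, 0.057]
```

Run:
```python
from geo import *
from bench import env,kinematics,monitor,eyes,job
xy=(.5773,.0841); z=.1661
for b in np.arange(2,-43,-4.):
    L=raw(env,monitor,b,z-.0003-max(0,19-b)*12e-3/360,xy,h=(.1,.06,.06))
    if L[-1]["joint_efforts"][5]>.15: break
```

```text
2.0 t 27.02 F [-0.5  1.  -4.7] Tz [0.121, 0.126, 0.1, 0.098] J6 [0.308, 0.075, 0.067, 0.074]
-2.0 t 27.48 F [-1.6  0.2 -2.1] Tz [0.121, 0.067, 0.091, 0.132] J6 [0.314, 0.081, 0.072, 0.078]
-6.0 t 27.95 F [-1.7 -0.2 -0.1] Tz [0.042, 0.086, 0.109, 0.025] J6 [0.319, 0.086, 0.077, 0.083]
-10.0 t 28.42 F [-2.4 -0.6  1.2] Tz [0.068, 0.1, 0.108, 0.132] J6 [0.327, 0.094, 0.085, 0.091]
-14.0 t 28.88 F [-2.4 -0.3  3. ] Tz [0.069, 0.065, 0.124, 0.108] J6 [0.332, 0.099, 0.09, 0.096]
-18.0 t 29.35 F [-2.1 -1.2  4.5] Tz [0.09, 0.089, 0.114, 0.105] J6 [0.337, 0.105, 0.097, 0.103]
-22.0 t 29.82 F [-2.9  0.5  5.6] Tz [0.093, 0.107, 0.133, 0.113] J6 [0.306, 0.11, 0.102, 0.101]
-26.0 t 30.28 F [-2.  -2.1  4.8] Tz [0.181, 0.119, 0.078, 0.121] J6 [0.287, 0.137, 0.131, 0.131]
-30.0 t 30.75 F [-4.3 -0.4  5.2] Tz [0.134, 0.158, 0.14, 0.151] J6 [0.298, 0.148, 0.142, 0.141]
-34.0 t 31.22 F [-3.  -1.1  4.6] Tz [0.136, 0.14, 0.196, 0.136] J6 [0.306, 0.157, 0.151, 0.15]
```

Run:
```python
from geo import *
from bench import env,kinematics,monitor,eyes,job
xy=(.5770,.0841); z=.1661-.0003-53*12e-3/360+.0006
for b in(-34,-37.,-40.):
    L=raw(env,monitor,b,z-(-34-b)*12e-3/360,xy,h=(.1,.06)); f=fs(env,monitor,8); print("   mean",f[:6].round(3),monitor.sense()["joint_efforts"][5].round(3))
```

```text
-34 t 31.62 F [ 0.7 -1.9 -1.3] Tz [0.193, 0.151, 0.196] J6 [0.162, 0.174, 0.178]
   mean [ 1.519 -1.661 -2.459 -0.361 -0.292  0.173] 0.184
-37.0 t 32.3 F [ 3.2 -2.7 -5.8] Tz [0.153, 0.154, 0.197] J6 [0.367, 0.192, 0.185]
   mean [ 2.486 -2.096 -5.583 -0.483 -0.532  0.204] 0.203
-40.0 t 32.98 F [ 2.9 -2.8 -7. ] Tz [0.16, 0.147, 0.219] J6 [0.378, 0.204, 0.197]
   mean [ 2.861 -2.398 -6.957 -0.55  -0.589  0.217] 0.216
```

Run:
```python
from geo import *
from bench import env,kinematics,monitor,eyes,job
for _ in range(4): f=fs(env,monitor,6); print(f[:6].round(3),monitor.sense()["joint_efforts"][5].round(4),f[8].round(5),monitor.sense()["clock"])
```

```text
[ 2.454 -2.267 -7.531 -0.577 -0.576  0.226] 0.2222 0.16432 33.4417
[ 2.748 -2.577 -8.287 -0.59  -0.59   0.223] 0.2242 0.16433 33.6417
[ 2.752 -2.917 -8.695 -0.611 -0.619  0.219] 0.225 0.16434 33.8417
[ 3.17  -2.804 -9.314 -0.637 -0.584  0.237] 0.2253 0.16435 34.0417
```

Run:
```python
from geo import *
from bench import env,kinematics,monitor,eyes,job
xy=(.5771,.0841); z=.1641
def go(b,z):
    L=raw(env,monitor,b,z,xy,h=(.1,.15,.15)); f=fs(env,monitor,6); print("   mean",f[:6].round(3),monitor.sense()["joint_efforts"][5].round(3),monitor.sense()["clock"])
go(-33,z); go(-38,z); go(-39.5,z); go(-40.5,z); go(-41.5,z-.00005)
```

```text
-33 t 34.69 F [ 0.5 -3.1 -1.4] Tz [0.198, 0.181, 0.156, 0.149] J6 [-0.243, 0.168, 0.168, 0.145]
   mean [ 0.152 -2.44  -0.859 -0.475  0.031  0.128] 0.133 34.8917
-38 t 35.54 F [ 0.4 -2.7  0.6] Tz [0.08, 0.128, 0.152, 0.141] J6 [0.413, 0.119, 0.118, 0.135]
   mean [-0.188 -2.337  0.579 -0.476  0.063  0.163] 0.145 35.7417
-39.5 t 36.39 F [ 0.1 -2.1  1.9] Tz [0.271, 0.264, 0.258, 0.267] J6 [0.333, 0.248, 0.248, 0.254]
   mean [ 0.049 -2.192  2.331 -0.506  0.029  0.251] 0.257 36.5917
-40.5 t 37.24 F [-0.7 -1.1  2.5] Tz [0.227, 0.19, 0.235, 0.282] J6 [0.327, 0.269, 0.265, 0.267]
   mean [-0.222 -2.475  2.926 -0.535 -0.038  0.28 ] 0.268 37.4417
-41.5 t 38.09 F [ 1.1 -2.1  3.8] Tz [0.244, 0.246, 0.25, 0.29] J6 [0.329, 0.271, 0.267, 0.268]
   mean [-0.074 -2.403  3.984 -0.569 -0.047  0.284] 0.269 38.2917
```

Run:
```python
from geo import *
from bench import env,kinematics,monitor,eyes,job
import cv2
snap(eyes,"w6"); a=cv2.imread("pics/wrist2.png");b=cv2.imread("pics/w6.png")
for u,v,w,h in((455,272,50,28),(380,272,60,28),(270,350,110,40)):
    r=cv2.matchTemplate(b[max(0,v-40):v+h+40,u-40:u+w+40],a[v:v+h,u:u+w],cv2.TM_CCOEFF_NORMED); _,s,_,l=cv2.minMaxLoc(r); print("shift",l[0]-40,l[1]-40,round(s,2))
f=lambda i:cv2.resize(i[180:400,240:520],(400,314),interpolation=cv2.INTER_CUBIC)
sc=eyes.grab_frame("scene")["frame"][:,:,::-1][230:350,300:400]
cv2.imwrite("pics/g4.png",np.hstack([f(b),cv2.resize(sc,(380,456),interpolation=cv2.INTER_CUBIC)[:314]]))
s=monitor.sense(); print(s["clock"],s["finger_gap"],s["gripper_force"],s["position"])
```

```text
shift 0 -1 0.94
shift 34 0 0.88
shift 0 0 0.89
38.3917 0.174117763121678 89.97386455535889 [0.57712296 0.08410485 0.16408909]
```

View pics/g4.png

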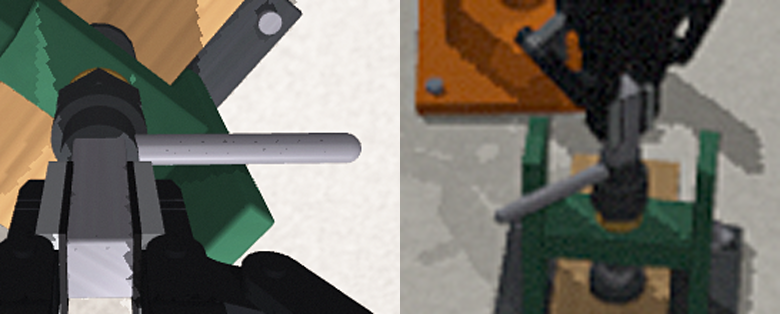

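The bar sits at the same spot in the wrist view, so slip is 1° or less. It clears the left upright, and the socket is down on the hex. Before trusting the torque I'll back off into the play, relax the side force and read the zero.

Run:
```python
from geo import *
from bench import env,kinematics,monitor,eyes,job
def yaw(): r=monitor.sense()["ee_rot"]; return round(float(np.degrees(2*np.arctan2(r[1],r[0]))-90),2)
def rd(): f=fs(env,monitor,6); print(yaw(),f[:6].round(3),f[6:].round(5),"J6",monitor.sense()["joint_efforts"][5].round(3),monitor.sense()["clock"])
rd()
env.reach([.5771,.0835,.1643],q(90-33)); rd(); rd()
env.reach([.5771,.0835,.1643],q(90-29)); rd(); rd()
```

```text
-41.5 [ 0.214 -2.452  3.672 -0.565 -0.023  0.258] [0.57712 0.08411 0.1641 ] J6 0.269 38.5917
-33.12 [ 1.914  0.856 -0.691  0.138 -0.39   0.083] [0.57701 0.08384 0.16395] J6 0.089 39.0583
-33.05 [ 1.944  1.416 -1.817  0.322 -0.428  0.025] [0.57698 0.08376 0.16397] J6 0.055 39.2583
-29.07 [ 1.635  1.837 -3.866  0.372 -0.272  0.015] [0.5769  0.0836  0.16402] J6 0.031 39.7083
-29.02 [ 0.769  1.788 -4.481  0.399 -0.229  0.011] [0.57691 0.08358 0.16406] J6 0.021 39.9083
```

```bash
cat >> geo.py <<'E'
def yaw(monitor): r=monitor.sense()["ee_rot"]; return round(float(np.degrees(2*np.arctan2(r[1],r[0]))-90),2)
def step(env,monitor,xy,z,b,h=.3):
    env.reach([*xy,z],q(b+90)); env.hold(h); f=fs(env,monitor,5); j=float(monitor.sense()["joint_efforts"][5]); print(yaw(monitor),"F",f[:3].round(1),"Tz",f[5].round(3),"J6",round(j,3),"z",f[8].round(5),round(monitor.sense()["clock"],2)); return j
E
python3 - <<'E'
from geo import *
from bench import env,kinematics,monitor,eyes,job
for b in(-36,-39.5,-41.5): step(env,monitor,(.5769,.0838),.1642,b)
E
```

```text
-35.98 F [ 2.   1.3 -4.8] Tz -0.012 J6 -0.035 z 0.16418 40.62
-39.49 F [ 2.3  0.7 -5.8] Tz 0.18 J6 0.195 z 0.16416 41.34
-41.49 F [ 3.   0.6 -7. ] Tz 0.265 J6 0.253 z 0.16415 42.06
```

Run:
```python
from geo import *
from bench import env,kinematics,monitor,eyes,job
import cv2
xy=(.5771,.0838)
step(env,monitor,xy,.1642,-33,.2)
g=env.movel([*xy,.1600],.01,guard=3); f=fs(env,monitor,4); print("seat",g,f.round(4))
env.movel([*xy,f[8]+.0003],.02); print(fs(env,monitor,5)[:6].round(2))
env.release(); env.hold(.3); s=monitor.sense(); print(s["finger_gap"],s["contact_force"].round(2),s["clock"])
env.movel([*xy,.29],.12); env.reach([.45,-.1,.33],q(60)); snap(eyes,"w7")
a=eyes.grab_frame("scene"); t=eyes.grab_frame("top")["frame"][:,:,::-1]; S=a["frame"][:,:,::-1]
z=lambda m,w,h:cv2.resize(m,(w,h),interpolation=cv2.INTER_CUBIC)
cv2.imwrite("pics/g5.png",np.hstack([z(S[240:360,310:410],400,480),z(t[130:250,220:320],400,480)])); print(monitor.sense()["clock"])
```

```text
-33.05 F [ 0.7  0.4 -3.5] Tz 0.156 J6 0.18 z 0.1643 42.69
seat True [-0.36    0.05    6.2822  0.0123  0.063   0.1489  0.5772  0.0839  0.1641]
[ 0.76  0.61 -2.2   0.14 -0.31  0.15]
0.9998017175760825 [-1.37  0.05 -0.37] 44.4333
46.6917
```

View pics/g5.png

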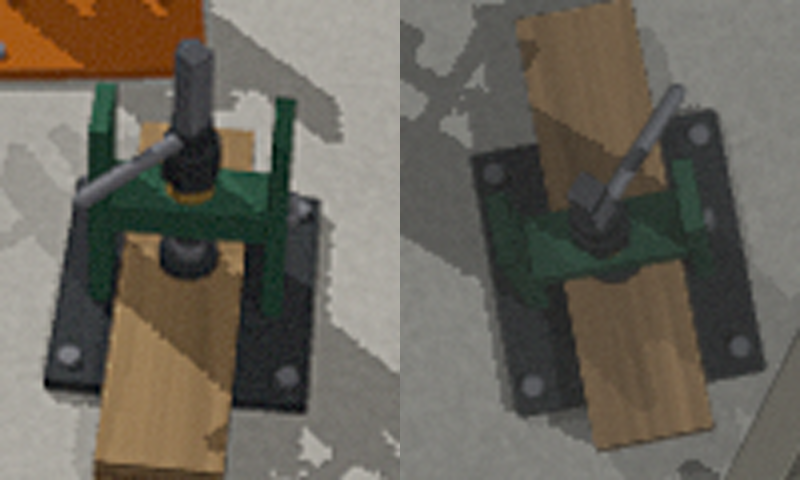

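Run:
```python
from geo import *
T=C["top"]
p=plane(T["mtx"],T["view"],(220+281/4,130+93/4),.1385); c=plane(T["mtx"],T["view"],(220+194/4,130+208/4),.139)
print(p,np.degrees(np.arctan2(p[1]-.0838,p[0]-.5771)),np.hypot(p[1]-.0838,p[0]-.5771))
W=np.load("pics/w7.npz"); 
for X in([.5771,.0838,.2],p): v=W["view"]@np.r_[X,1]; uv=W["mtx"]@v[:3]; print(uv/uv[2])
```

```text
[0.64355019 0.03835141 0.1385    ] -34.370164190540294 0.08050591146944573
[ 343.78827442 -176.60740408    1.        ]
[ 453.28579086 -106.85217991    1.        ]
```

Run:
```python
from geo import *
from bench import env,kinematics,monitor,eyes,job
xy=(.5771,.0838)
env.reach([*xy,.27],q(57)); env.movel([*xy,.1645],.12,guard=6); env.close_gripper(100)
env.hold(.2); f=fs(env,monitor,5); print(f[:6].round(3),monitor.sense()["joint_efforts"][5].round(3),f[8],monitor.sense()["clock"])
for b in(-35,-37,-38.5,-40,-41.2):
    if step(env,monitor,xy,.1646,b,.2)>.22: break
```

```text
[-2.556  0.985  4.782  0.285  0.521  0.081] 0.086 0.16472448536663437 49.6667
-34.95 F [-2.3  1.1  5.2] Tz 0.185 J6 0.212 z 0.16468 50.28
-36.94 F [-3.2  1.4  5.4] Tz 0.213 J6 0.222 z 0.16464 50.9
```

Run:
```python
from geo import *
from bench import env,kinematics,monitor,eyes,job
xy=(.5774,.0837)
for b in(-37,-38.5,-39.5):
    if step(env,monitor,xy,.1652,b,.35)>.235: break
```

```text
-37.0 F [-2.3  2.1 -3.5] Tz 0.227 J6 0.247 z 0.16477 51.67
```

Paused torque is now 0.23 to 0.25 N m, with no side load and no pressing. That works out to about 70 N of squeeze, so I'll ease off, let go and retreat.

Run:
```python
from geo import *
from bench import env,kinematics,monitor,eyes,job
import cv2
xy=(.5772,.0838)
j=step(env,monitor,xy,.1650,-33.5,.15)
env.movel([*xy,.162],.01,guard=3); f=fs(env,monitor,2); print("seat",f[8],f[:6].round(2))
env.movel([*xy,f[8]+.0003],.02); env.release(); env.hold(.2)
env.movel([*xy,.29],.12); env.reach([.45,-.1,.33],q(60))
t=eyes.grab_frame("top")["frame"][:,:,::-1]; a=eyes.grab_frame("scene")["frame"][:,:,::-1]; cv2.imwrite("pics/top6.png",t)
b=cv2.imread("pics/scene1.png"); print(monitor.sense()["clock"],monitor.sense()["contact_force"])
o=cv2.imread("pics/g5.png")[:,:400]; n=cv2.resize(a[240:360,310:410],(400,480),interpolation=cv2.INTER_CUBIC); print("diff vs g5:",cv2.absdiff(o,n).mean(),cv2.matchTemplate(n[10:240,50:300],o[20:230,60:290],cv2.TM_CCOEFF_NORMED).max())
for nm,(u,v,w,h) in dict(mallet=(430,275,60,115),tin=(160,260,40,45),offcut=(200,290,45,50)).items(): print(nm,cv2.absdiff(a[v:v+h,u:u+w],b[v:v+h,u:u+w]).mean().round(2))
```

```text
-33.53 F [-2.9  2.1 -3.8] Tz 0.039 J6 0.041 z 0.16485 52.23
seat 0.16469223944483424 [-1.27  0.38  5.23  0.07  0.24  0.02]
55.8667 [-1.00668243  0.24584651  1.04623399]
diff vs g5: 2.2536996527777777 0.99601144
mallet 20.39
tin 2.07
offcut 2.5
```

```bash
python3 -c "
from bench import job
print(job.hand_in())"
```

```text
the job is handed in; nothing more can be done
None
```

I handed the job in at about 56 s, with the key left standing on the screw and let go; the torque felt suggests roughly 70 N of squeeze on the board (probably 60–85 N, inferred from noisy readings).

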